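Set and tighten the stop of the portion-cutting guide

TASK

Set the cutting guide for the next batch: push its sliding stop along until its pointer lines up with the red clip, then tighten the loose blue thumbscrew fully, clockwise from above, by repeated strokes of the fingertips on its wings, until it turns no further. Touch and push only, gently: do not clamp the stop or the screw between the fingers, leave the stop at the red clip, and leave the pastry and the other things beside the guide where they stand.

Things in the scene. Friction and masses are not known exactly. Their poses are not given: they have to be found in the camera images.
- guide: portion-cutting guide, fixed at the worktop's front edge: white board 92 (x) x 330 (y) mm, top 15 mm above the worktop, lip over the edge; wooden fence 9 mm thick along the whole far (+x) edge, near face at x = +37 mm, top 82 mm above the worktop. Origin: under the board's middle, at worktop height; x away from the robot across the board, y along it to the left. May be turned a little
- stop (a joint): position (m) along the guide's +y of the sliding stop: an aluminium bar on the board, 124 mm long (y) with its end pads, 36 mm deep, 24 mm tall (39 mm above the worktop), centred on the screw. 0 is the middle of the board, travel -0.075 to 0.075. It slides stiffly (about 10 N) and stays where it is left
- stop_end_left (a point): middle of the outer face of the black push pad on the stop's left (+y) end, 62 mm from the screw axis and 30.5 mm above the worktop; the pad is 36 mm deep (x), its face stands between the board (15 mm above the worktop) and 45 mm. Pushing here with a fingertip moves the stop to -y; the place is clear of the wings
- stop_end_right (a point): the same on the right (-y) end; pushing here moves the stop to +y
- stop_pointer (a point): tip of the small red pointer in the middle of the stop's near side, just above the board, 26 mm guide -x of the screw axis
- screw_axis (a point): point on the vertical axis of the thumbscrew at the underside of its hub, 41.5 mm above the worktop; it moves with the stop. The fence's face lies 37 mm guide +x from it, so no finger passes between fence and screw. Behind the guide an upright glass screen, 555 mm tall, stands along world x = 0.526
- screw (a joint): turn (rad) of the blue two-winged thumbscrew, growing clockwise from above (tightening). At 0 the wings lie along the guide's y (wing a to +y). It starts loose, between 0 and 1.5, and comes to a hard stop when tight at 9.5. It turns with about 0.05 N m of friction and stays where it is left
- wing_tip_a (a point): outer end of wing a, at the middle of its height, 33.5 mm from the axis. Each wing is an upright ear 6 mm thick, reaching from the steel hub (8.5 mm radius) to 33.5 mm from the axis, between 48 and 71 mm above the worktop; below the wings the stop is at most 45 mm tall; hub and stud end at 67.5 mm
- wing_tip_b (a point): outer end of wing b, opposite wing a
- red_clip: red clip, 16 (x) x 10 (y) mm and 4 mm tall on the board, hooked over its front edge: the mark to set; origin at the board's top in the middle of its 10 mm width; its axes are parallel to the guide's. The black clip on the other side of the board's middle is another setting; red may be left or right
- black_clip: black clip of the same shape, not the mark; origin and axes like the red one
- ramekin: cream ramekin, 82 mm across, 48 mm tall, loose bystander left of the guide; origin under its centre
- shaker: white sugar shaker, 67 mm across, 114 mm tall, loose bystander farther right; origin under its centre
- tape: tan roll of tape, 76 mm across, 18 mm tall, loose bystander right of the guide; origin under its centre
- croissant: almond croissant 82 x 134 x 48 mm, loose bystander farther right; origin under its centre

How it is judged:
On the way, in this order (a step that is already met when the one before it is completed fails the run):
1. the stop stands with its pointer at the red clip (y of stop_pointer in the frame of red_clip between -0.005 and 0.005 m), for 0.2 s.
2. the thumbscrew has been tightened (value of joint screw above 9.1 rad), for 0.2 s.
At the end, for the whole second after the job is handed in: the stop's pointer stands within 5 mm (along the board) of the middle of the red clip, the thumbscrew is tight (turned past 9.1 of its 9.5 rad) and at rest, and the four bystanders are within 15 mm of where they stood (all of step 1 and value of joint screw above 9.1 rad and velocity of joint screw below 0.05 rad/s and distance of each of ramekin, shaker, tape, croissant from where it was at the start of the episode below 0.015 m); the robot touches nothing.
It fails at once if a bystander was pushed, lifted or carried (15 mm) (distance of any of ramekin, shaker, tape, croissant from where it was at the start of the episode above 0.015 m).
It fails at once if the guide, its stop or its screw was clamped between the fingers or pressed with more than 35 N (contact force between the fingers and guide above 35 N).
It also fails if it takes over 67 s, if anything falls off the work surface, if the arm or the gripper's body presses on something with over 40 N, if the wrist force passes 120 N, or if a joint passes its speed limit or range.

ROBOT

A 6-joint arm with a two-finger parallel gripper is mounted at the origin on a cart in front of the work surface, level with it; the furniture and walls round the work are solid. World frame = base frame: x ahead of the robot, y to its left, z up, the work surface at z = 0. Lengths are in m, angles in rad, forces in N, time in s.
With the tool pointing down it reaches from about 0.25 to 0.85 m from the base axis. Payload 12.5 kg.
Tool frame: the origin (TCP) lies midway between the tips of the shut fingers; the grasp point (between the pads) lies 19 mm behind it (manip.grip_point_offset is the distance from the TCP to the grasp point, in m); z points along the fingers, y is the direction in which the jaws open and shut (so a half turn about z gives the same grasp; the last joint's range is limited). The gripper opens to 93 mm and grips with 3 to 60 N. Pads are 15 mm wide; open, the fingers measure 128 mm over their backs; the gripper's body (75 mm by 188 mm) begins 65 mm behind the grasp point.
Start: joints at [-1.324, 0.351, 1.652, -0, 1.139, -0.085], TCP at [0.179, -0.52, 0.219] pointing down, gripper open.
Joint ranges: [-2.75, 2.75], [-0.79, 2.1], [0.01, 2.65], [-1.57, 4.71], [0.07, 3.14], [-2.87, 2.87]. Speed limits (rad/s): [2.22, 2.22, 2.79, 3.14, 3.14, 3.14].

INTERFACE

Orientations are given as a rotation vector (axis times angle).
In Python, from station import manip, vision gives the robot as it stands.
- The arm moves only by the tool arm_command, never from a script. Its argument "rows" is a list of rows, each an object with "dp": the shift along the tool's x, y, z in mm, a list of three; "delta_rot": the turn, a rotation vector about the tool's x, y, z in rad, a list of three; "hand": the closure, from -1 (fully open) to 1 (shut). A call has 1 to 8 rows; each row is the pose to reach, as a shift and turn from the pose commanded when the call began, along the tool's axes at that moment; what a row does not reach only later rows make up. A row lasts 1/8 s, in which the tool goes at most 62.5 mm and 10.7 degrees, less where a joint would pass 70% of its speed; a pose out of reach is approached as far as the arm can. A call with a gripper value outside its range is refused whole. The fingers move at their own pace and stop on an object; "squeeze" is the grip in N (left out, the last holds). Time passes only in rows, so rows that repeat a pose let the fingers close. It gives the time, the measured TCP pose, the force and the opening at its end, in the units of the state.
- manip.get_obs(): the state, without advancing time (a new reading comes with each control period).
- vision.grab_frame(name): name is "scene" or "side" or "wrist"; returns a dict with "frame" (384x512x3 uint8, red, green, blue), "intrinsics" (3x3 intrinsics, pixels), "R" (3x3) and "t" (3): a world point X has camera coordinates R X + t; the wrist camera has in their place "hand_eye" (4x4, takes a point from camera to tool coordinates, whose origin is the TCP and whose axes are the flange's). Camera axes: x right, y down, z forward; pixel columns grow to the right and rows downward; lengths in m; the calibration is good to about 2 mm. A picture is of the moment at which its call begins: read the wrist's pose just before it. There is no depth.
- manip.finish_job(): hands the job in, once; it reports no verdict.
The state is a dict: "t": time; "joints": joint angles; "joint_vel": joint speeds; "joint_torque": joint torques, N m; "position": TCP position; "tcp_rot": TCP orientation; "ft_force": force on the tool from outside, world axes, zero at the start; "ft_torque": the same for the moment, N m; "gripper_width": opening from 0.0 (shut) to 1.0 (fully open).
Only numpy, scipy, OpenCV 4.12 (cv2) and the standard library are available. Lean on these libraries where they do the work, as an engineer would, in place of code of your own. Each camera call takes 0.05 s, during which the arm holds its last target.

## Working session

There is one attempt and no reset: what is moved stays moved. The work goes in short steps, Python scripts to look and compute and a tool call to move; the robot and the scene stay as the last step left them, time stands still between calls to the robot, and variables do not carry over. Pictures are saved under pics/ and viewed, and the job is handed in when it is done.

Besides the shell and the picture viewer there is one more tool, called after ">>>" by a JSON object that holds its "method" and its "body", one argument or row to a line. arm_command: Moves the arm, as the interface text tells. Its arguments: {"type":"object","properties":{"rows":{"type":"array"},"squeeze":{"type":"number"}},"required":["rows"]}

```bash
mkdir -p pics; cat > h.py <<'E'
import numpy as np,cv2
from station import manip,vision
def save(n,fn,crop=None,s=1):
    f=vision.grab_frame(n);im=f["frame"][:,:,::-1].copy()
    np.savez('pics/'+fn+'.npz',**{k:np.array(v) for k,v in f.items()})
    cv2.imwrite('pics/'+fn+'.png',im);return f
def crop(fn,x0,y0,x1,y1,s):
    im=cv2.imread('pics/'+fn+'.png')[y0:y1,x0:x1]
    cv2.imwrite(f'pics/{fn}_c{x0}_{y0}.png',cv2.resize(im,None,fx=s,fy=s,interpolation=cv2.INTER_CUBIC))
def ray(fn,u,v,z):
    d=np.load('pics/'+fn+'.npz');K,R,t=d['intrinsics'],d['R'],d['t']
    c=-R.T@t;r=R.T@np.linalg.solve(K,[u,v,1.]);return c+r*(z-c[2])/r[2]
def proj(fn,X):
    d=np.load('pics/'+fn+'.npz');p=d['intrinsics']@(d['R']@np.array(X)+d['t']);return p[:2]/p[2]
E
python3 - <<'E'
from h import *
o=manip.get_obs();print(o)
for n in ("scene","side","wrist"): 
    f=save(n,n+'0')
    if n!='wrist': print(n,-f['R'].T@f['t'])
    else: print(f['hand_eye'],f['intrinsics'])
E
```

```text
{'t': 0.0, 'joints': array([-1.32358626e+00,  3.51243590e-01,  1.65244577e+00, -1.68304038e-05,
        1.13910371e+00, -8.45974271e-02]), 'joint_vel': array([-0.00087943,  0.00042824, -0.0013536 ,  0.00118221, -0.00022431,
       -0.00048664]), 'joint_torque': array([ 2.97843371e-04, -4.97317636e+01, -2.85249567e+01,  6.98587974e-02,
        2.56489415e-02, -1.05521879e-04]), 'position': array([ 0.17909746, -0.51964466,  0.21808917]), 'tcp_rot': array([-3.09727641e+00, -5.18627888e-01,  1.77001616e-04]), 'ft_force': array([ 0.39324953, -0.07882259,  0.53994095]), 'ft_torque': array([-0.04891061, -0.01776193,  0.04356988]), 'gripper_width': 1.001019530098576}
scene [-0.20383391  0.47790476  1.03031691]
side [ 0.46922154 -1.39906656  1.18787631]
[[-9.17410390e-04 -9.57043012e-01 -2.89944533e-01  8.11668885e-02]
 [ 9.99999386e-01 -6.98006847e-04 -8.60120553e-04 -3.42498845e-04]
 [ 6.20789095e-04 -2.89945144e-01  9.57043065e-01 -1.65045336e-01]
 [ 0.00000000e+00  0.00000000e+00  0.00000000e+00  1.00000000e+00]] [[271.7020604    0.         256.75510519]
 [  0.         271.7020604  192.58257694]
 [  0.           0.           1.        ]]
```

View pics/scene0.png

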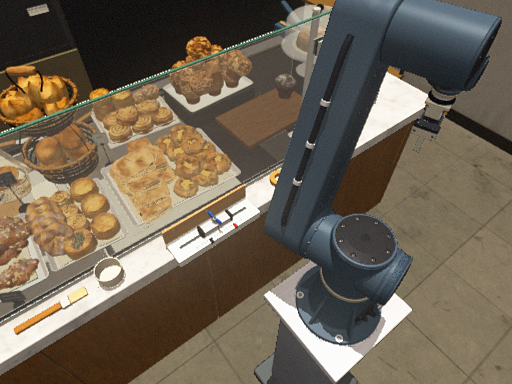

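View pics/side0.png

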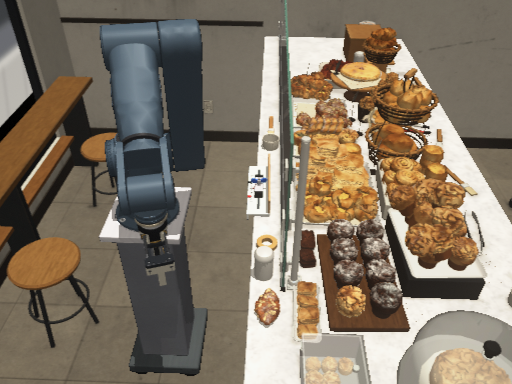

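View pics/wrist0.png

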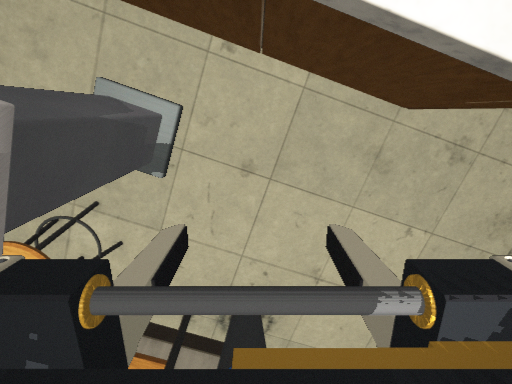

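```bash
python3 - <<'E'
from h import *
crop('scene0',155,175,275,270,6)
crop('side0',235,155,300,225,8)
E
```

```text
(no output)
```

View pics/scene0_c155_175.png

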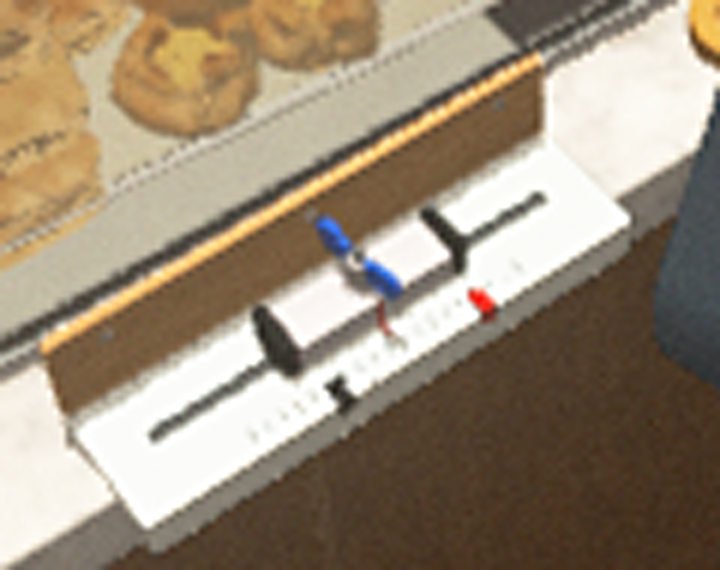

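View pics/side0_c235_155.png

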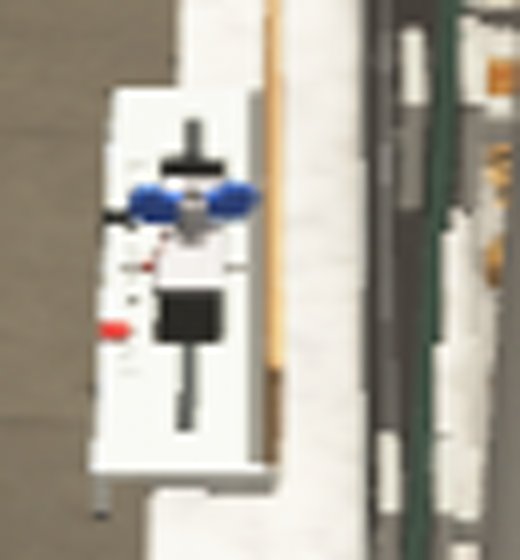

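```bash
python3 - <<'E'
from h import *
for n,c,z in [('NL',(150,528),.015),('NR',(628,218),.015),('FLb',(78,425),.015),('red',(482,300),.019),('blk',(342,390),.019),('ptr',(390,338),.018),('hub',(356,262),.0675),('w1',(322,222),.06),('w2',(398,290),.06),('padL',(255,310),.045),('padR',(430,210),.045)]:
    print(n,ray('scene0',155+c[0]/6,175+c[1]/6,z).round(4))
for n,c,z in [('NR',(92,468),.015),('NL',(113,90),.015),('red',(115,331),.019),('ptr',(148,267),.018),('hub',(195,205),.0675),('w1',(133,202),.06),('w2',(255,195),.06)]:
    print(n,ray('side0',235+c[0]/8,155+c[1]/8,z).round(4))
E
```

```text
NL [0.3838 0.309  0.015 ]
NR [ 0.3924 -0.0156  0.015 ]
FLb [0.4621 0.3084 0.015 ]
red [0.3942 0.0877 0.019 ]
blk [0.3919 0.1834 0.019 ]
ptr [0.4049 0.1431 0.018 ]
hub [0.4275 0.1463 0.0675]
w1 [0.4668 0.1436 0.06  ]
w2 [0.4029 0.136  0.06  ]
padL [0.4486 0.2005 0.045 ]
padR [0.4472 0.0849 0.045 ]
NR [ 0.3962 -0.0248  0.015 ]
NL [0.3913 0.2979 0.015 ]
red [0.4026 0.0779 0.019 ]
ptr [0.4172 0.1334 0.018 ]
hub [0.4412 0.1216 0.0675]
w1 [0.4092 0.1328 0.06  ]
w2 [0.4715 0.1419 0.06  ]
```

>>> {"method": "arm_command", "body": {
  "rows": [
    {"dp":[27,-34,0],"delta_rot":[0,0,-0.175],"hand":1},
    {"dp":[54,-68,0],"delta_rot":[0,0,-0.35],"hand":1},
    {"dp":[81,-102,0],"delta_rot":[0,0,-0.525],"hand":1},
    {"dp":[108,-136,0],"delta_rot":[0,0,-0.7],"hand":1},
    {"dp":[135,-170,0],"delta_rot":[0,0,-0.875],"hand":1},
    {"dp":[162,-204,0],"delta_rot":[0,0,-1.05],"hand":1},
    {"dp":[189,-238,0],"delta_rot":[0,0,-1.225],"hand":1},
    {"dp":[216,-272,0],"delta_rot":[0,0,-1.4],"hand":1}
  ],
  "squeeze": 5
}}

```text
t: 1.15
position: [0.295, -0.1911, 0.2187]
tcp_rot: [2.029, 2.398, 0.0]
ft_force: [0.4, 0.7, 0.1]
gripper_width: 0.187
```

>>> {"method": "arm_command", "body": {
  "rows": [
    {"dp":[37.5,20.6,0],"delta_rot":[0,0,-0.177],"hand":1},
    {"dp":[75,41,0],"delta_rot":[0,0,-0.354],"hand":1},
    {"dp":[112,62,0],"delta_rot":[0,0,-0.531],"hand":1},
    {"dp":[150,82,0],"delta_rot":[0,0,-0.708],"hand":1},
    {"dp":[187,103,0],"delta_rot":[0,0,-0.885],"hand":1},
    {"dp":[225,124,0],"delta_rot":[0,0,-1.062],"hand":1},
    {"dp":[262,144,0],"delta_rot":[0,0,-1.24],"hand":1},
    {"dp":[300,165,0],"delta_rot":[0,0,-1.42],"hand":1}
  ]
}}

```text
t: 2.15
position: [0.4097, 0.1316, 0.2186]
tcp_rot: [0.026, -3.141, 0.0]
ft_force: [0.2, -0.5, 0.9]
gripper_width: 0.003
```

```bash
cat >> h.py <<'E'
from scipy.spatial.transform import Rotation as Ro
def wsave(fn):
    o=manip.get_obs();f=vision.grab_frame("wrist")
    T=np.eye(4);T[:3,:3]=Ro.from_rotvec(o['tcp_rot']).as_matrix();T[:3,3]=o['position']
    C=T@f['hand_eye'];R=C[:3,:3].T;t=-R@C[:3,3]
    np.savez('pics/'+fn+'.npz',intrinsics=f['intrinsics'],R=R,t=t)
    cv2.imwrite('pics/'+fn+'.png',f['frame'][:,:,::-1]);return o
E
python3 - <<'E'
from h import *
o=wsave('w1');print(o['position'],o['tcp_rot'],o['joints'],o['ft_force'],o['gripper_width'])
crop('w1',0,0,512,384,1.5)
E
```

```text
[0.40974752 0.13157671 0.218592  ] [ 2.56362536e-02 -3.14146824e+00  1.24133435e-04] [ 2.02501605e-01  1.30134124e-01  1.94099272e+00 -8.40100832e-05
  1.07050050e+00 -1.38457525e+00] [ 0.23529927 -0.52554702  0.92203262] 0.0029052712447721393
```

View pics/w1_c0_0.png

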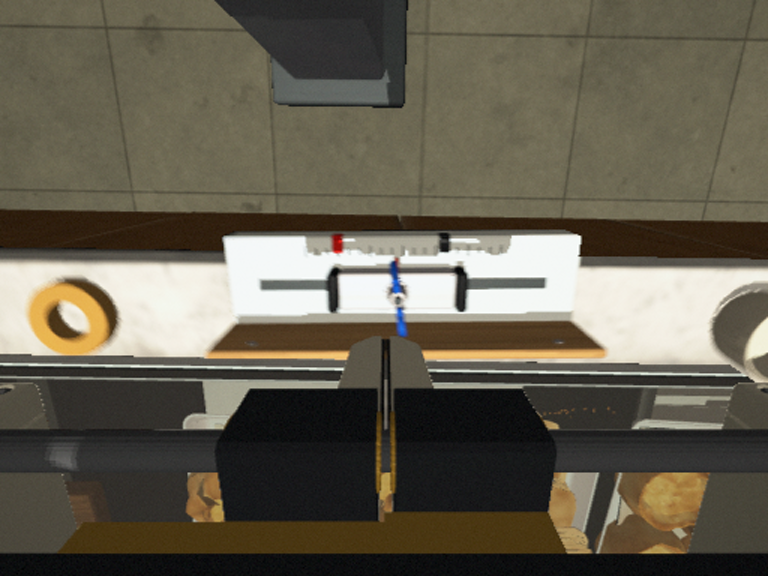

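```bash
python3 - <<'E'
from h import *
crop('w1',140,145,410,260,2.9)
crop('w1',190,165,340,225,5.3)
E
```

```text
(no output)
```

View pics/w1_c140_145.png

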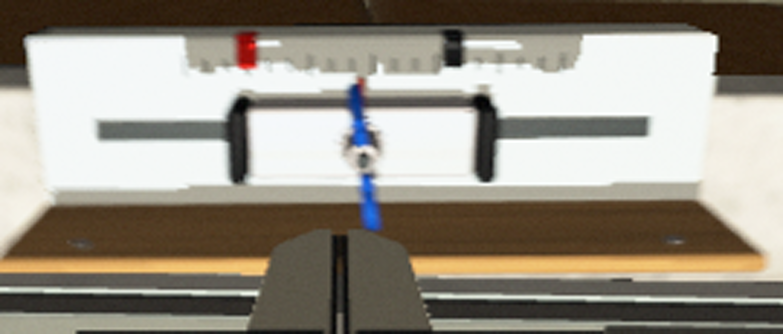

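View pics/w1_c190_165.png

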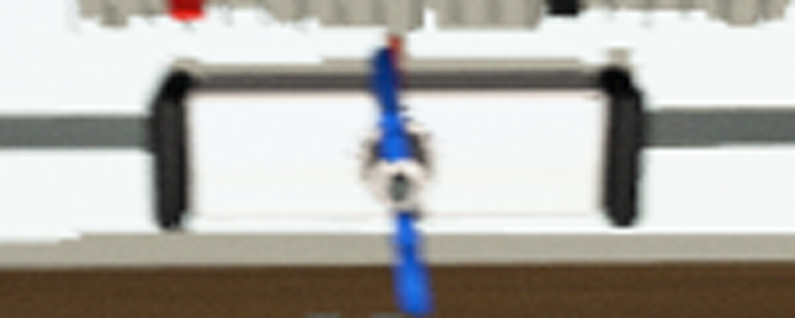

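```bash
python3 - <<'E'
from h import *
P={}
for n,c,z in [('NR',(28,36),.015),('NL',(715,33),.015),('FR',(48,190),.015),('FL',(698,187),.015),('red',(246,50),.019),('blk',(453,49),.019),('slotR',(97,130),.015),('slotL',(648,126),.015),('fenceR',(5,265),.082),('fenceL',(762,265),.082)]:
    P[n]=ray('w1',140+c[0]/2.9,145+c[1]/2.9,z);print(n,P[n].round(4))
for n,c,z in [('ptr',(395,38),.017),('hub',(398,186),.0675),('w1',(381,55),.071),('w2',(417,305),.071),('padRo',(153,160),.03),('padLo',(645,160),.03)]:
    P[n]=ray('w1',190+c[0]/5.3,165+c[1]/5.3,z);print(n,P[n].round(4))
for n in [('NR','NL'),('slotR','slotL'),('fenceR','fenceL')]:
    d=P[n[1]]-P[n[0]];print(np.arctan2(-d[0],d[1]),np.linalg.norm(d))
for n,u in [('ramekin',(763,330)),('tape',(72,317))]: print(n,ray('w1',u[0]/1.5,u[1]/1.5,.03))
E
```

```text
NR [ 0.3926 -0.0143  0.015 ]
NL [0.3862 0.3087 0.015 ]
FR [ 0.4697 -0.0119  0.015 ]
FL [0.4632 0.312  0.015 ]
red [0.3969 0.0886 0.019 ]
blk [0.3949 0.1854 0.019 ]
slotR [0.4382 0.0148 0.015 ]
slotL [0.432 0.283 0.015]
fenceR [ 0.4781 -0.0071  0.082 ]
fenceL [0.4733 0.3111 0.082 ]
ptr [0.4103 0.1428 0.017 ]
hub [0.434  0.1427 0.0675]
w1 [0.4022 0.138  0.071 ]
w2 [0.4622 0.1477 0.071 ]
padRo [0.4404 0.0809 0.03  ]
padLo [0.4385 0.2075 0.03  ]
0.019710353091292734 0.32297238227302594
0.02281712082725403 0.2682966958379627
0.015163073709379363 0.31831954310943117
ramekin [0.47070206 0.48659224 0.03      ]
tape [ 0.46751423 -0.1568755   0.03      ]
```

>>> {"method": "arm_command", "body": {
  "rows": [
    {"dp":[-10,40,30],"delta_rot":[0,0,0],"hand":1},
    {"dp":[-20,80,60],"delta_rot":[0,0,0],"hand":1},
    {"dp":[-29,114,90],"delta_rot":[0,0,0],"hand":1},
    {"dp":[-29,114,130],"delta_rot":[0,0,0],"hand":1},
    {"dp":[-29,114,165],"delta_rot":[0,0,0],"hand":1},
    {"dp":[-29,114,185],"delta_rot":[0,0,0],"hand":1},
    {"dp":[-29,114,192],"delta_rot":[0,0,0],"hand":1},
    {"dp":[-29,112,192],"delta_rot":[0,0,0],"hand":1}
  ]
}}

```text
t: 3.2
position: [0.4375, 0.2424, 0.0267]
tcp_rot: [0.016, -3.141, 0.0]
ft_force: [1.0, -0.2, 0.4]
gripper_width: 0.007
```

```bash
python3 - <<'E'
from h import *
o=wsave('w2');print(o['position'],o['ft_force'])
crop('w2',0,0,512,384,1.5)
E
```

```text
[0.43747027 0.24237449 0.02674456] [ 0.98034148 -0.19474831  0.36758673]
```

View pics/w2_c0_0.png

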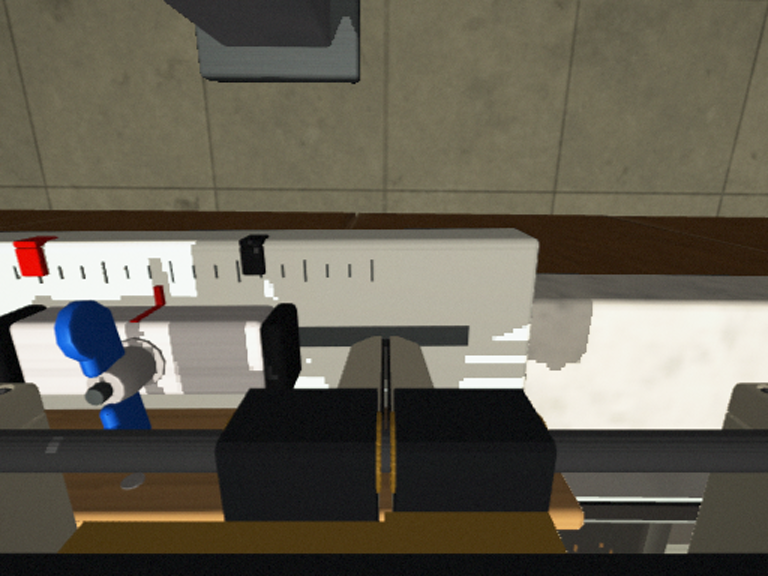

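```bash
python3 - <<'E'
from h import *
crop('w2',0,145,190,275,4.2)
E
```

```text
(no output)
```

View pics/w2_c0_145.png

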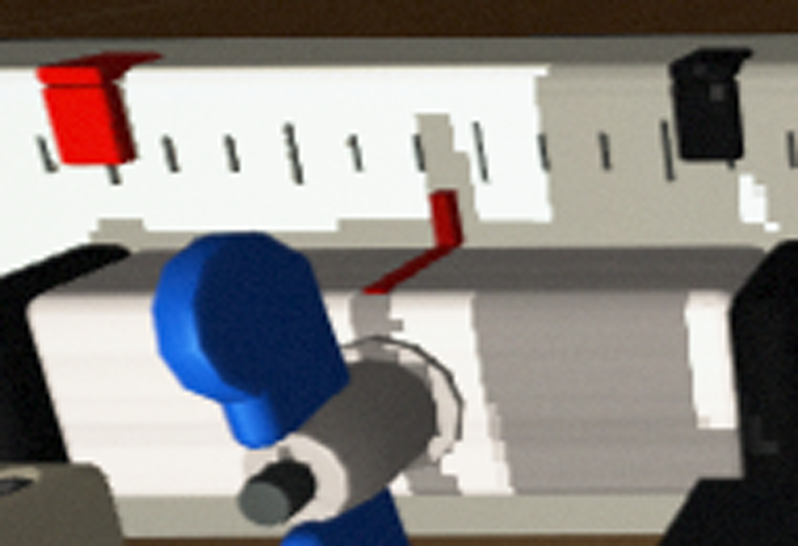

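```bash
python3 - <<'E'
from h import *
r=lambda u,v,z:ray('w2',u/4.2,145+v/4.2,z)
uy=np.array([-.02,1,0])
p={'tip':r(443,191,.017),'foot':r(448,240,.017),'redL':r(60,162,.019),'redR':r(121,164,.019),'redTL':r(42,85,.019),'redTR':r(106,83,.019),'t418':r(418,150,.015),'t112':r(112,172,.015),'blkL':r(680,158,.019),'blkR':r(738,158,.019)}
for k,v in p.items(): print(k,v.round(4),'s',round(v@uy,4))
E
```

```text
tip [0.409  0.1411 0.017 ] s 0.1329
foot [0.4172 0.1407 0.017 ] s 0.1323
redL [0.4042 0.083  0.019 ] s 0.075
redR [0.4044 0.0925 0.019 ] s 0.0844
redTL [0.392  0.0833 0.019 ] s 0.0755
redTR [0.3915 0.0932 0.019 ] s 0.0854
t418 [0.4028 0.137  0.015 ] s 0.1289
t112 [0.4069 0.0873 0.015 ] s 0.0792
blkL [0.4026 0.1801 0.019 ] s 0.1721
blkR [0.4026 0.1892 0.019 ] s 0.1812
```

>>> {"method": "arm_command", "body": {
  "rows": [
    {"dp":[0,-10,0],"delta_rot":[0,0,0],"hand":1},
    {"dp":[0,-18,0],"delta_rot":[0,0,0],"hand":1},
    {"dp":[0,-23,0],"delta_rot":[0,0,0],"hand":1},
    {"dp":[0,-28,0],"delta_rot":[0,0,0],"hand":1},
    {"dp":[0,-34,0],"delta_rot":[0,0,0],"hand":1},
    {"dp":[0,-40,0],"delta_rot":[0,0,0],"hand":1},
    {"dp":[0,-46,0],"delta_rot":[0,0,0],"hand":1},
    {"dp":[0,-52,0],"delta_rot":[0,0,0],"hand":1}
  ]
}}

```text
t: 4.25
position: [0.4383, 0.1911, 0.0269]
tcp_rot: [-0.015, 3.14, 0.003]
ft_force: [-0.6, 10.1, -0.9]
gripper_width: 0.003
```

```bash
python3 - <<'E'
from h import *
o=wsave('w3');print(o['position'],o['ft_force'])
crop('w3',60,145,310,275,3.2)
E
```

```text
[0.43829892 0.19114508 0.02693078] [-0.59321686 10.09017573 -0.85218734]
```

View pics/w3_c60_145.png

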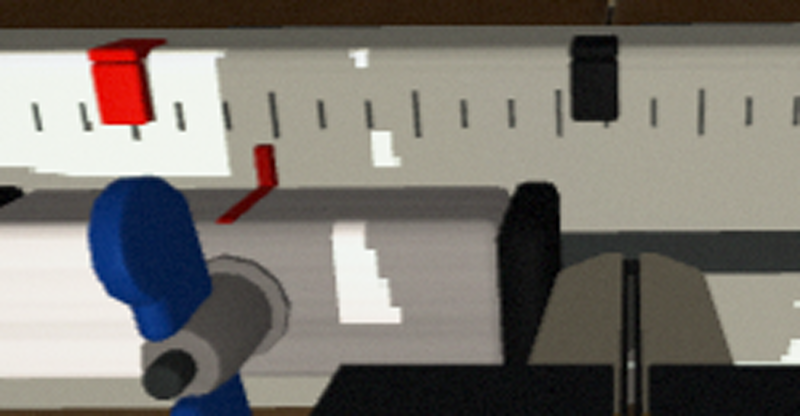

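```bash
python3 - <<'E'
from h import *
r=lambda u,v,z:ray('w3',60+u/3.2,145+v/3.2,z)
uy=np.array([-.02,1,0])
p={'tip':r(265,147,.017),'foot':r(267,184,.017),'redL':r(100,123,.019),'redR':r(146,123,.019),'redTL':r(94,64,.019),'redTR':r(144,62,.019),'tick':r(136,132,.015)}
for k,v in p.items(): print(k,v.round(4),'s',round(v@uy,4))
E
```

```text
tip [0.4099 0.1149 0.017 ] s 0.1067
foot [0.4181 0.1144 0.017 ] s 0.106
redL [0.4044 0.0825 0.019 ] s 0.0744
redR [0.4043 0.0919 0.019 ] s 0.0838
redTL [0.3921 0.0833 0.019 ] s 0.0755
redTR [0.3916 0.0935 0.019 ] s 0.0856
tick [0.4074 0.0872 0.015 ] s 0.0791
```

>>> {"method": "arm_command", "body": {
  "rows": [
    {"dp":[0,-6,0],"delta_rot":[0,0,0],"hand":1},
    {"dp":[0,-12,0],"delta_rot":[0,0,0],"hand":1},
    {"dp":[0,-17,0],"delta_rot":[0,0,0],"hand":1},
    {"dp":[0,-21,0],"delta_rot":[0,0,0],"hand":1},
    {"dp":[0,-24,0],"delta_rot":[0,0,0],"hand":1},
    {"dp":[0,-25,0],"delta_rot":[0,0,0],"hand":1}
  ]
}}

```text
t: 5.05
position: [0.4387, 0.1661, 0.0269]
tcp_rot: [-0.015, 3.14, 0.002]
ft_force: [0.1, 10.5, -0.2]
gripper_width: 0.002
```

```bash
python3 - <<'E'
from h import *
o=wsave('w4');print(o['position'],o['ft_force'])
crop('w4',60,145,310,275,3.2)
E
```

```text
[0.4387372  0.16609387 0.02694637] [ 0.07167194 10.5085796  -0.20515536]
```

View pics/w4_c60_145.png

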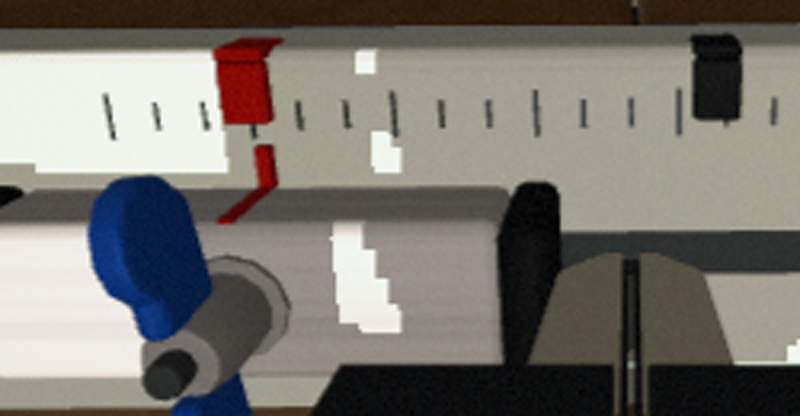

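```bash
python3 - <<'E'
from h import *
r=lambda u,v,z:ray('w4',60+u/3.2,145+v/3.2,z)
uy=np.array([-.02,1,0])
p={'tip':r(264,147,.017),'foot':r(267,184,.017),'redL':r(223,123,.019),'redR':r(269,123,.019),'redTL':r(218,64,.019),'redTR':r(266,62,.019),'tick':r(254,132,.015),'stud':r(168,372,.0675)}
for k,v in p.items(): print(k,v.round(4),'s',round(v@uy,4))
E
```

```text
tip [0.4103 0.0896 0.017 ] s 0.0814
foot [0.4185 0.0893 0.017 ] s 0.081
redL [0.4046 0.0827 0.019 ] s 0.0746
redR [0.4045 0.0921 0.019 ] s 0.084
redTL [0.3923 0.0832 0.019 ] s 0.0754
redTR [0.3918 0.0929 0.019 ] s 0.0851
tick [0.4076 0.087  0.015 ] s 0.0789
stud [0.4332 0.0917 0.0675] s 0.083
```

>>> {"method": "arm_command", "body": {
  "rows": [
    {"dp":[0,-0.8,0],"delta_rot":[0,0,0],"hand":1},
    {"dp":[0,-1.5,0],"delta_rot":[0,0,0],"hand":1},
    {"dp":[0,-1.5,0],"delta_rot":[0,0,0],"hand":1},
    {"dp":[0,8,0],"delta_rot":[0,0,0],"hand":1},
    {"dp":[0,20,0],"delta_rot":[0,0,0],"hand":1},
    {"dp":[0,20,-40],"delta_rot":[0,0,0],"hand":1},
    {"dp":[30,0,-75],"delta_rot":[0,0,0],"hand":1},
    {"dp":[30,-50,-75],"delta_rot":[0,0,0],"hand":1}
  ]
}}

```text
t: 6.1
position: [0.4086, 0.116, 0.1035]
tcp_rot: [-0.022, 3.138, 0.001]
ft_force: [1.8, -0.2, -1.2]
gripper_width: 0.005
```

```bash
python3 - <<'E'
from h import *
o=wsave('w5');print(o['position'],o['tcp_rot'],o['ft_force'])
crop('w5',130,145,380,275,3.2)
E
```

```text
[0.40857428 0.1160184  0.10351192] [-2.17549567e-02  3.13824642e+00  9.10452159e-04] [ 1.83639394 -0.23758802 -1.22242103]
```

View pics/w5_c130_145.png

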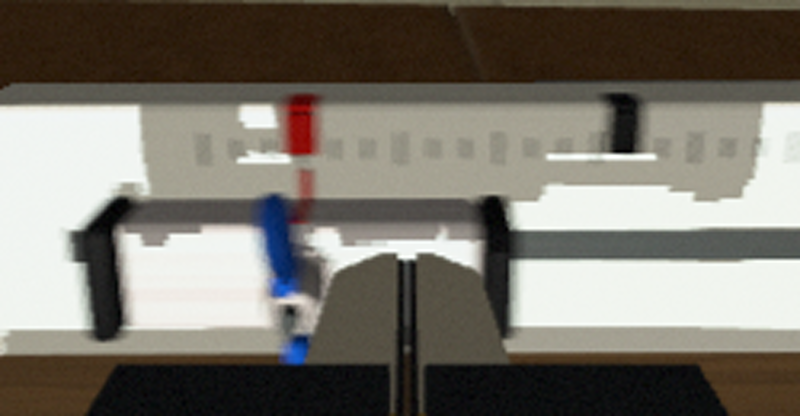

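>>> {"method": "arm_command", "body": {
  "rows": [
    {"dp":[-1,-20,0],"delta_rot":[0,0,0],"hand":1},
    {"dp":[-2,-40,0],"delta_rot":[0,0,0],"hand":1},
    {"dp":[-3,-56,0],"delta_rot":[0,0,0],"hand":1},
    {"dp":[-3,-57,15],"delta_rot":[0,0,0],"hand":1},
    {"dp":[-3,-57,35],"delta_rot":[0,0,0],"hand":1},
    {"dp":[-3,-57,47],"delta_rot":[0,0,0],"hand":1},
    {"dp":[-3,-57,50],"delta_rot":[0,0,0],"hand":1},
    {"dp":[-3,-57,50],"delta_rot":[0,0,0],"hand":1}
  ]
}}

```text
t: 7.15
position: [0.4125, 0.0583, 0.0518]
tcp_rot: [-0.016, 3.142, -0.0]
ft_force: [-0.3, 0.0, -0.6]
gripper_width: 0.009
```

```bash
python3 - <<'E'
from h import *
o=wsave('w6');print(o['position'],o['tcp_rot'],o['ft_force'])
crop('w6',150,130,400,270,3.2)
E
```

```text
[0.41246051 0.05826825 0.05180446] [-1.62646725e-02  3.14152164e+00 -3.63299216e-05] [-0.31131698  0.04163476 -0.6217943 ]
```

View pics/w6_c150_130.png

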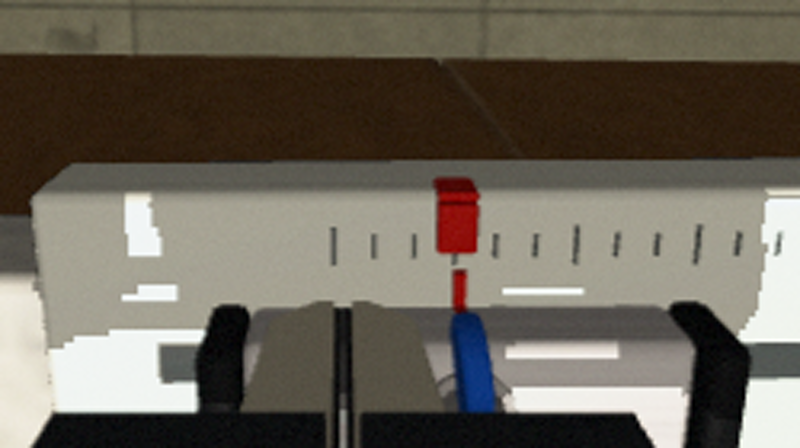

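```bash
python3 - <<'E'
from h import *
r=lambda u,v,z:ray('w6',150+u/3.2,130+v/3.2,z)
print(r(460,270,.017),r(438,252,.019),r(477,252,.019),r(460,318,.071),r(35,195,.015))
E
```

```text
[0.4097451  0.08781693 0.017     ] [0.40434732 0.08196175 0.019     ] [0.4042601  0.09140509 0.019     ] [0.39802016 0.08017319 0.071     ] [ 0.39204395 -0.01571425  0.015     ]
```

>>> {"method": "arm_command", "body": {
  "rows": [
    {"dp":[0.5,7,0],"delta_rot":[0,0,0],"hand":1},
    {"dp":[0.5,12,0],"delta_rot":[0,0,0],"hand":1},
    {"dp":[1.5,19,0],"delta_rot":[0,0,0],"hand":1},
    {"dp":[2.5,25,0],"delta_rot":[0,0,0],"hand":1},
    {"dp":[3,30,0],"delta_rot":[0,0,0],"hand":1},
    {"dp":[3,38,0],"delta_rot":[0,0,0],"hand":1},
    {"dp":[1.5,46,0],"delta_rot":[0,0,0],"hand":1},
    {"dp":[0,55,0],"delta_rot":[0,0,0],"hand":1}
  ]
}}

```text
t: 8.2
position: [0.4117, 0.1138, 0.0516]
tcp_rot: [0.016, -3.141, -0.0]
ft_force: [-0.4, -0.1, 0.2]
gripper_width: 0.002
```

```bash
python3 - <<'E'
from h import *
o=wsave('w7');print(o['position'],o['tcp_rot'],o['ft_force'])
crop('w7',100,130,350,270,3.2)
E
```

```text
[0.41170437 0.11380709 0.05158842] [ 1.58712562e-02 -3.14122979e+00 -1.61341332e-04] [-0.37009197 -0.12391093  0.17776848]
```

View pics/w7_c100_130.png

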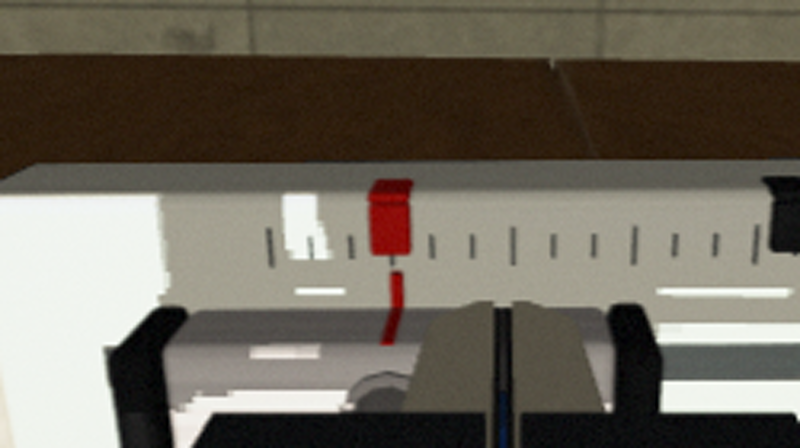

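>>> {"method": "arm_command", "body": {
  "rows": [
    {"dp":[-6,4.5,0],"delta_rot":[0,0,0],"hand":1},
    {"dp":[-12,7.5,0],"delta_rot":[0,0,0],"hand":1},
    {"dp":[-19,9.5,0],"delta_rot":[0,0,0],"hand":1},
    {"dp":[-26,9.5,0],"delta_rot":[0,0,0],"hand":1},
    {"dp":[-20,11,0],"delta_rot":[0,0,0],"hand":1},
    {"dp":[-18,11,-30],"delta_rot":[0,0,0],"hand":1},
    {"dp":[-18,11,-50],"delta_rot":[0,0,0],"hand":1},
    {"dp":[-18,11,-50],"delta_rot":[0,0,0],"hand":1}
  ]
}}

```text
t: 9.25
position: [0.4304, 0.1245, 0.1027]
tcp_rot: [-0.016, 3.138, 0.001]
ft_force: [-0.3, -0.2, -1.1]
gripper_width: 0.005
```

```bash
python3 - <<'E'
from h import *
o=wsave('w8');print(o['position'],o['tcp_rot'],o['ft_force'])
crop('w8',100,130,350,270,3.2)
E
```

```text
[0.43040456 0.12454204 0.10268689] [-1.60210619e-02  3.13813169e+00  1.01823091e-03] [-0.32269715 -0.24465815 -1.10044393]
```

View pics/w8_c100_130.png

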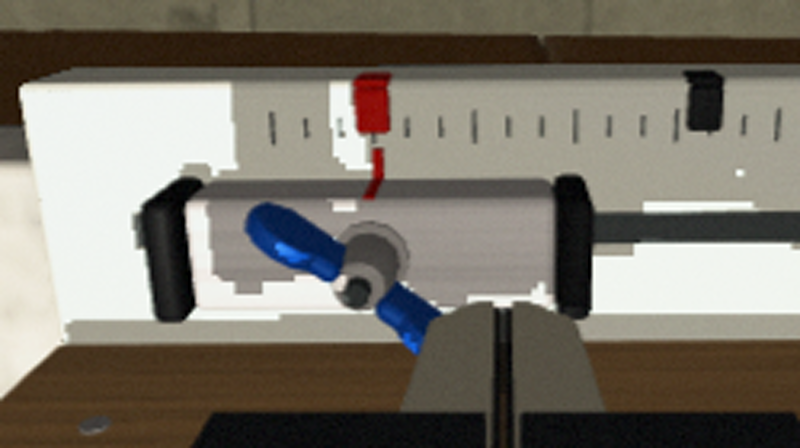

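```bash
python3 - <<'E'
from h import *
r=lambda u,v,z:ray('w8',100+u/3.2,130+v/3.2,z)
a=r(355,292,.0675);b=r(262,213,.066);d=b-a
print(a,b,d,np.hypot(*d[:2]),'alpha',np.arctan2(d[1],-d[0])-.02, r(378,150,.017))
E
```

```text
[0.43440384 0.08859711 0.0675    ] [0.41445768 0.0665395  0.066     ] [-0.01994616 -0.02205761 -0.0015    ] 0.02973865218873576 alpha -0.8556239020750244 [0.41047398 0.08828278 0.017     ]
```

>>> {"method": "arm_command", "body": {
  "rows": [
    {"dp":[-2,-25,0],"delta_rot":[0,0,0],"hand":1},
    {"dp":[-4,-52,0],"delta_rot":[0,0,0],"hand":1},
    {"dp":[-5.5,-74.5,0],"delta_rot":[0,0,0],"hand":1},
    {"dp":[-5.5,-74.5,15],"delta_rot":[0,0,0],"hand":1},
    {"dp":[-5.5,-74.5,35],"delta_rot":[0,0,0],"hand":1},
    {"dp":[-5.5,-74.5,48],"delta_rot":[0,0,0],"hand":1},
    {"dp":[-5.5,-74.5,50],"delta_rot":[0,0,0],"hand":1}
  ]
}}

```text
t: 10.18
position: [0.4352, 0.0499, 0.0506]
tcp_rot: [0.016, -3.14, 0.0]
ft_force: [0.3, 0.0, 0.0]
gripper_width: 0.006
```

>>> {"method": "arm_command", "body": {
  "rows": [
    {"dp":[3.5,5,0],"delta_rot":[0,0,0],"hand":1},
    {"dp":[11,9.5,0],"delta_rot":[0,0,0],"hand":1},
    {"dp":[18.5,15.5,0],"delta_rot":[0,0,0],"hand":1},
    {"dp":[23,20.5,0],"delta_rot":[0,0,0],"hand":1},
    {"dp":[24,27.5,0],"delta_rot":[0,0,0],"hand":1},
    {"dp":[25.5,35.5,0],"delta_rot":[0,0,0],"hand":1},
    {"dp":[25.5,44.5,0],"delta_rot":[0,0,0],"hand":1},
    {"dp":[24,54.5,0],"delta_rot":[0,0,0],"hand":1}
  ]
}}

```text
t: 11.18
position: [0.411, 0.1049, 0.0515]
tcp_rot: [0.016, -3.141, -0.0]
ft_force: [-0.6, -1.2, -0.8]
gripper_width: 0.008
```

```bash
python3 - <<'E'
from h import *
o=wsave('w9');print(o['position'],o['tcp_rot'],o['ft_force'])
crop('w9',100,130,350,270,3.2)
E
```

```text
[0.41096146 0.10486542 0.05147506] [ 1.60137550e-02 -3.14055481e+00 -4.47188527e-05] [-0.64838734 -1.15054241 -0.77602108]
```

View pics/w9_c100_130.png

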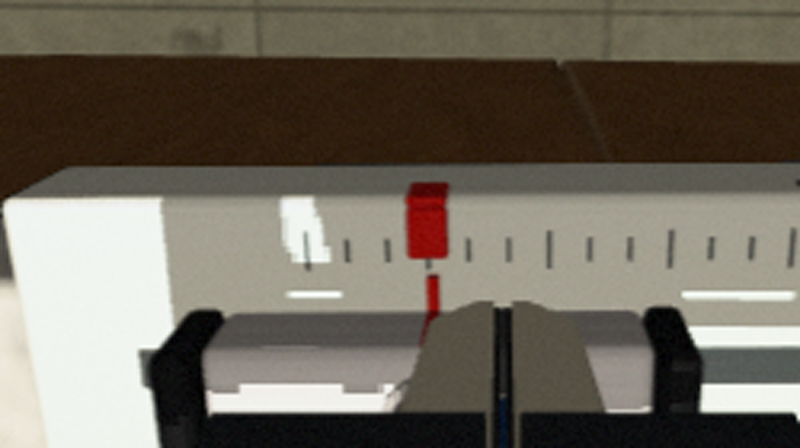

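>>> {"method": "arm_command", "body": {
  "rows": [
    {"dp":[-2,8,0],"delta_rot":[0,0,0],"hand":1},
    {"dp":[-7,14,0],"delta_rot":[0,0,0],"hand":1},
    {"dp":[-14,17,0],"delta_rot":[0,0,0],"hand":1},
    {"dp":[-21,19,0],"delta_rot":[0,0,0],"hand":1},
    {"dp":[-27,19,0],"delta_rot":[0,0,0],"hand":1},
    {"dp":[-21,20,0],"delta_rot":[0,0,0],"hand":1},
    {"dp":[-19,20,-30],"delta_rot":[0,0,0],"hand":1},
    {"dp":[-19,20,-50],"delta_rot":[0,0,0],"hand":1}
  ]
}}

```text
t: 12.22
position: [0.4302, 0.1244, 0.1027]
tcp_rot: [-0.016, 3.14, 0.0]
ft_force: [-0.2, -0.5, 0.6]
gripper_width: 0.004
```

```bash
python3 - <<'E'
from h import *
o=wsave('w10');print(o['position'],o['tcp_rot'],o['ft_force'])
crop('w10',100,130,350,270,3.2)
E
```

```text
[0.43016807 0.1243862  0.10267689] [-1.58757821e-02  3.14024917e+00  4.30328164e-04] [-0.23351811 -0.47290708  0.55037149]
```

View pics/w10_c100_130.png

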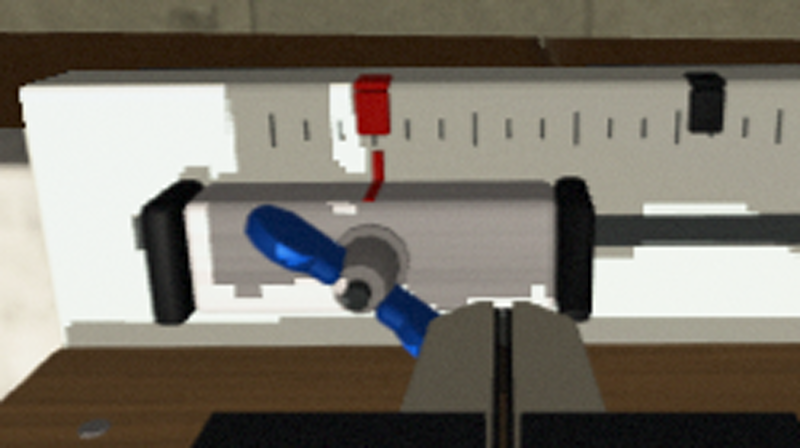

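>>> {"method": "arm_command", "body": {
  "rows": [
    {"dp":[-2,-25,0],"delta_rot":[0,0,0],"hand":1},
    {"dp":[-4,-52,0],"delta_rot":[0,0,0],"hand":1},
    {"dp":[-5.5,-74.5,0],"delta_rot":[0,0,0],"hand":1},
    {"dp":[-5.5,-74.5,15],"delta_rot":[0,0,0],"hand":1},
    {"dp":[-5.5,-74.5,35],"delta_rot":[0,0,0],"hand":1},
    {"dp":[-5.5,-74.5,48],"delta_rot":[0,0,0],"hand":1},
    {"dp":[-5.5,-74.5,50],"delta_rot":[0,0,0],"hand":1}
  ]
}}

```text
t: 13.15
position: [0.4359, 0.0499, 0.0509]
tcp_rot: [0.016, -3.14, 0.0]
ft_force: [0.5, 0.0, 0.5]
gripper_width: 0.005
```

>>> {"method": "arm_command", "body": {
  "rows": [
    {"dp":[3.5,5,0],"delta_rot":[0,0,0],"hand":1},
    {"dp":[11,9.5,0],"delta_rot":[0,0,0],"hand":1},
    {"dp":[18.5,15.5,0],"delta_rot":[0,0,0],"hand":1},
    {"dp":[23,20.5,0],"delta_rot":[0,0,0],"hand":1},
    {"dp":[24,27.5,0],"delta_rot":[0,0,0],"hand":1},
    {"dp":[25.5,35.5,0],"delta_rot":[0,0,0],"hand":1},
    {"dp":[25.5,44.5,0],"delta_rot":[0,0,0],"hand":1},
    {"dp":[24,54.5,0],"delta_rot":[0,0,0],"hand":1}
  ]
}}

```text
t: 14.15
position: [0.4115, 0.1049, 0.0515]
tcp_rot: [0.016, -3.141, -0.0]
ft_force: [-1.5, -1.2, 0.2]
gripper_width: 0.004
```

>>> {"method": "arm_command", "body": {
  "rows": [
    {"dp":[-2,8,0],"delta_rot":[0,0,0],"hand":1},
    {"dp":[-6,13,0],"delta_rot":[0,0,0],"hand":1},
    {"dp":[-9,14,0],"delta_rot":[0,0,0],"hand":1},
    {"dp":[-11,14,0],"delta_rot":[0,0,0],"hand":1},
    {"dp":[-12,14,0],"delta_rot":[0,0,0],"hand":1}
  ]
}}

```text
t: 14.78
position: [0.4237, 0.1182, 0.0516]
tcp_rot: [0.016, -3.141, -0.0]
ft_force: [-3.5, 1.8, 1.4]
gripper_width: 0.004
```

>>> {"method": "arm_command", "body": {
  "rows": [
    {"dp":[-0.8,0,0],"delta_rot":[0,0,0],"hand":1},
    {"dp":[-1.5,0,0],"delta_rot":[0,0,0],"hand":1}
  ]
}}

```text
t: 15.02
position: [0.425, 0.1182, 0.0516]
tcp_rot: [0.016, -3.141, -0.0]
ft_force: [-5.0, 2.6, 1.5]
gripper_width: 0.008
```

>>> {"method": "arm_command", "body": {
  "rows": [
    {"dp":[-0.5,0,0],"delta_rot":[0,0,0],"hand":1},
    {"dp":[-1,0,0],"delta_rot":[0,0,0],"hand":1},
    {"dp":[-1,0,0],"delta_rot":[0,0,0],"hand":1}
  ]
}}

```text
t: 15.4
position: [0.4251, 0.1183, 0.0515]
tcp_rot: [0.016, -3.139, 0.0]
ft_force: [-7.7, 3.2, 5.0]
gripper_width: 0.006
```

```bash
python3 - <<'E'
from h import *
o=wsave('w11');print(o['position'],o['tcp_rot'],o['ft_force'])
crop('w11',100,130,350,270,3.2)
E
```

```text
[0.42508752 0.11826062 0.05149162] [ 1.56210217e-02 -3.13909008e+00  1.63315742e-04] [-7.74084085  3.24575125  5.04778565]
```

View pics/w11_c100_130.png

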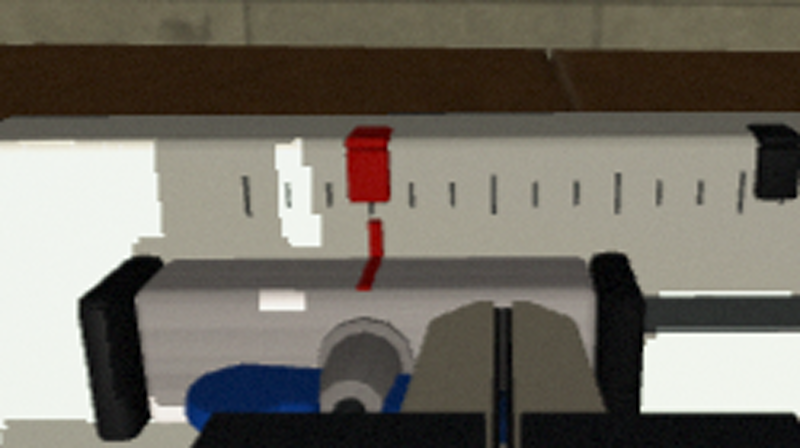

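>>> {"method": "arm_command", "body": {
  "rows": [
    {"dp":[3,0,0],"delta_rot":[0,0,0],"hand":1},
    {"dp":[15,0,0],"delta_rot":[0,0,0],"hand":1},
    {"dp":[20,0,-25],"delta_rot":[0,0,0],"hand":1},
    {"dp":[20,10,-60],"delta_rot":[0,0,0],"hand":1},
    {"dp":[20,40,-80],"delta_rot":[0,0,0],"hand":1},
    {"dp":[20,60,-80],"delta_rot":[0,0,0],"hand":1},
    {"dp":[20,60,-80],"delta_rot":[0,0,0],"hand":1},
    {"dp":[20,60,-80],"delta_rot":[0,0,0],"hand":1}
  ]
}}

```text
t: 16.45
position: [0.4052, 0.1775, 0.1314]
tcp_rot: [0.016, -3.141, 0.001]
ft_force: [-0.2, -1.2, 0.0]
gripper_width: 0.005
```

```bash
python3 - <<'E'
from h import *
o=wsave('w12');print(o['position'],o['tcp_rot'],o['ft_force'])
crop('w12',50,130,300,270,3.2)
E
```

```text
[0.40518861 0.17748723 0.1313547 ] [ 1.62063347e-02 -3.14109589e+00  5.58485972e-04] [-0.22430664 -1.19110429  0.00500916]
```

View pics/w12_c50_130.png

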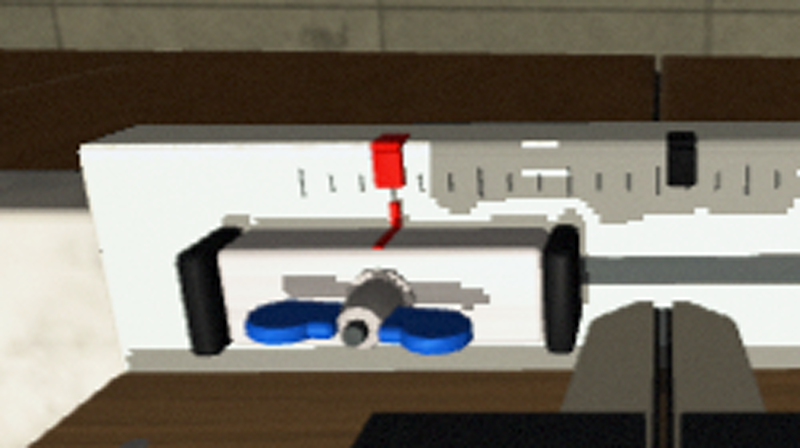

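```bash
python3 - <<'E'
from h import *
r=lambda u,v,z:ray('w12',50+u/3.2,130+v/3.2,z)
uy=np.array([-.02,1,0])
tip=r(396,203,.017);rd=(r(375,187,.019)+r(404,187,.019))/2
print('tip-red',(tip-rd)@uy)
a=r(247,317,.066);b=r(472,325,.066);d=b-a
print(np.hypot(*d[:2]),'angle past +y toward +x', np.arctan2(d[0],d[1])+.02)
E
```

```text
tip-red 0.000962488187320188
0.064809470300404 angle past +y toward +x 0.049602791775103475
```

```bash
python3 - <<'E'
from station import manip
o=manip.get_obs();print(o['t'],o['joint_vel'].round(4),o['ft_force'].round(2))
print(manip.finish_job())
E
```

```text
16.5 [-0.003   0.0027 -0.0031  0.0002  0.0037  0.0014] [0.21 0.06 0.14]
the job is handed in; nothing more can be done
None
```

The guide is set and the job was handed in at 16.5 s of the 67 s allowed; `finish_job` gives no verdict, so I can't confirm a pass.

- **Stop:** I pushed it about 54 mm toward −y with the shut fingertips on its left pad, at about 10 N. In the last picture its pointer stands about 1 mm from the middle of the red clip; the limit is 5 mm.
- **Thumbscrew:** I turned it clockwise from about 1.4 rad with three strokes on alternate wings. It then stopped turning while the force rose to about 8 N. The last picture shows the wings about 0.05 rad past the guide's y, which is about 9.47 rad; the hard stop is at 9.5.
- **Gripper:** The fingers stayed shut throughout, so nothing was clamped. The tool then backed off clear of the guide, and the force read near zero.
- **Bystanders:** I did not photograph them again at the end. The fingers only went near the guide, and no unexpected force showed.

None of my checks failed. They disagreed by only 1–2 mm between views, within the camera calibration.

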